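Short spin in the microcentrifuge: latch the lid, mains on, hold the short-spin key

ROBOT

A 6-joint arm with a two-finger parallel gripper is mounted at the origin on a cart in front of the work surface, level with it; the furniture and walls round the work are solid. World frame = base frame: x ahead of the robot, y to its left, z up, the work surface at z = 0. Lengths are in m, angles in rad, forces in N, time in s.
With the tool pointing down it reaches from about 0.3 to 0.875 m from the base axis. Payload 6.4 kg.
Tool frame: the origin (TCP) lies at the very end of the fingers, on their centre line; the grasp point (between the pads) lies 19 mm behind it; z points along the fingers, y is the line along which they close (so a half turn about z gives the same grasp; the last joint's range is limited). The gripper opens to 88 mm and grips with 3 to 60 N. Pads are 18 mm wide; open, the fingers measure 123 mm over their backs; the gripper's body (75 mm by 187 mm) begins 45 mm behind the grasp point.
Start: joints at [-1.532, 0.181, 1.607, -0, 1.354, -0.206], TCP at [0.139, -0.558, 0.239] pointing down, gripper open.
Joint ranges: [-2.99, 2.99], [-0.89, 2.07], [0.3, 2.58], [-1.14, 4.28], [0, 2.63], [-3.12, 3.12]. Speed limits (rad/s): [2.57, 2.57, 3.01, 3.14, 3.14, 3.14].

INTERFACE

Orientations are given as [roll, pitch, yaw] about the fixed x, y, z axes, in that order (R = Rz(yaw) Ry(pitch) Rx(roll)).
In Python, from plant import read_state, grab_frame, hand_in, find_in, silhouettes, pinpoint gives the robot as it stands. The module is installed in compiled form; this text tells all that it offers.
- The arm moves only by the tool drive_tool, never from a script. Its argument "steps" is a list of rows, each an object with "slide": the shift along the tool's x, y, z in cm, a list of three; "rot": the turn, a rotation vector about the tool's x, y, z in rad, a list of three; "claw": the finger opening in cm, from 0 to 8.81. A call has exactly 5 rows; each row shifts and turns the commanded pose from where the row before left it, along the tool's axes as they then stand; what a row does not reach is not made up. A row lasts 1/8 s, in which the tool goes at most 62.5 mm and 10.7 degrees, less where a joint would pass 70% of its speed; a pose out of reach is approached as far as the arm can. A call is refused whole if a number of a shift passes 6.25 or a number of a turn 0.188, either way. A call with a gripper value outside its range is refused whole. The fingers move at their own pace and stop on an object; the grip force is fixed at half the most. Time passes only in rows, so rows that do not move let the fingers close, or fill a call up. It gives the time, the measured TCP pose, the force, the opening and the grip force at its end, in the units of the state.
- read_state(): the state, without advancing time (a new reading comes with each control period).
- grab_frame(name): name is "scene" or "top" or "wrist"; returns a dict with "img" (480x640x3 uint8, red, green, blue), "fovy" (degrees; the focal length in pixels is half the picture's height over the tangent of half this angle, whatever the lens; pixels are square), "cx", "cy" (the principal point, pixels), "dist" ([k1, k2, p1, p2, k3] as OpenCV has them; the pictures are not rectified), "extrinsics" (4x4, takes a point from world to camera coordinates); the wrist camera has in their place "T_tool_cam" (4x4, takes a point from camera to tool coordinates, whose origin is the TCP and whose axes are the flange's). Camera axes: x right, y down, z forward; pixel columns grow to the right and rows downward; lengths in m; the calibration is good to about 2 mm. A picture is of the moment at which its call begins: read the wrist's pose just before it. There is no depth.
- hand_in(): hands the job in; it is judged then, once.
Trained networks look in a picture, given as the dict that the camera call returned (one of the last four; its "shot" number tells which), for a name from the list of things; names that differ only in an ending like _2 or _b are one class to them, and where a whole thing is asked for, a point or a joint stands for the part that bears it (a point fixed in the world has none). Each returns a list of dicts, best first, with "p" (0 to 1); they miss things now and then, are a little off and sometimes report something else, mostly with a low value. They report only what shows in the picture. A call takes as long as a camera call.
- find_in(picture, thing): "location" ([x, y, z] in m, in world coordinates, good to about 4 mm: the middle of the surface that is visible of it).
- silhouettes(picture, thing): "region" (480x640 bool, what is visible of it).
- pinpoint(picture, thing): "location" ([x, y, z] in m, in world coordinates, good to about 4 mm: a listed point, or the origin of a listed thing).
The state is a dict: "clock": time; "joints": joint angles; "qd": joint speeds; "tau": joint torques, N m; "tool_pos": TCP position; "tool_rot": TCP orientation; "force": force on the tool from outside, world axes, zero at the start; "moment": the same for the moment, N m; "gripper_width": finger opening in m; "gripper_force": force on a finger pad.
Only numpy, scipy, OpenCV 4.12 (cv2) and the standard library are available. Lean on these libraries where they do the work, as an engineer would, in place of code of your own. Each camera call takes 0.05 s, during which the arm holds its last target. There are 200 camera calls.

TASK

Give the tubes in the small bench centrifuge a short spin, touching and pressing only: press the open lid down until its latch clicks and it stays fully shut, then switch the machine on by pressing the rear half of the mains rocker, then press the round short-spin key all the way down and keep it held, because the rotor turns only while that key is down - finish with your finger still holding it. Leave the square key and the oblong key alone, force nothing, and do not lift, carry or push away anything that stands round the machine.

Things in the scene. Friction and masses are not known exactly. Their poses are not given: they have to be found in the camera images.
- centrifuge: White bench microcentrifuge, fixed, 270 (x) x 240 (y) x 130 mm, 143 with the grey lid shut. Origin: on the worktop under its middle; its front looks along its -x, z is up. The dark panel fills the front 70 mm and rises rearward at 20 degrees from 68 to 94 mm; the wall behind it goes to 130. On the panel from +y to -y: blank display, square, oblong and round key, black mains rocker.
- lid (a joint): Lid angle in rad: 0 shut and latched, 0.45 to 0.9 at the start (front edge up), stop at 1.2. Grey plate 196 (x) x 214 x 12 mm, clear round window. Its stiff hinge holds it at any angle (1 to 2 N at the lip moves it). In the last 0.06 rad a catch bar under the lip must be pushed past a spring bolt (about 7 N at the lip); then the lid snaps to 0 and stays. Short of that it rests ajar.
- lid_hinge (a point): Middle of the lid's hinge line, 125 mm behind the machine's origin and 130 mm above the worktop. The line runs along the machine's y axis.
- lid_lip (a point): Where to press: middle of the upper face of the lid's front lip, 193 mm from the hinge line along the lid and 13 mm above that line square to the lid. The lip is 64 mm wide (y), 22 mm deep and reaches 13 mm farther to the front. It moves with the lid on an arc round the hinge.
- mains (a joint): Angle of the mains rocker in rad: 0 off (front half down, rear half standing proud), 0.40 on (rear half down). An over-centre spring holds it at either end; about 4 N on the rear half tips it over.
- mains_rear (a point): Where to press: upper face of the rear half of the mains rocker (the half with a small light bar mark), 12.5 mm behind its pivot. Black rocker, 35 mm front to rear x 19 mm, in a grey surround, its middle 42 mm to the -y side and 8 mm to the front of the round key's; off, its rear half stands about 5 mm proud; it sinks about 5 mm when pressed on.
- key_short (a joint): Travel of the short-spin key in m, square to the panel: 0 out, 0.004 fully down. Its spring takes 1.4 N to start it and 3.6 N to hold it fully down; it comes up again when let go.
- key_short_top (a point): Middle of the top of the short-spin key: light round key, 20 mm across, standing 6 mm out of the panel, nearest to the mains rocker. It moves with the key.
- key_start (a joint): Travel of the start key in m (0 out, 0.004 fully down; same spring). Not to be pressed.
- key_start_top (a point): Middle of the top of the start key: light oblong key, 27 x 14 mm with its length front to rear, 42 mm to the +y side of the round key, standing 6 mm out of the panel.
- key_open (a joint): Travel of the lid-release key in m (0 out, 0.004 fully down; same spring). Not to be pressed.
- key_open_top (a point): Middle of the top of the lid-release key: light square key, 18 x 18 mm, 84 mm to the +y side of the round key, beside the display, standing 6 mm out of the panel.
- tube_rack: Bystander: blue tube rack, 66 x 176 x 58 mm, loose, close to the machine's +y side. Origin under its middle.
- tube_1: Bystander: capped sample tube, 16 mm across, 100 mm long, standing loose in the rack, its top 130 mm above the worktop. Origin at its foot.
- tube_2: Bystander: another such tube in the rack. Origin at its foot.
- cup_a: Bystander: specimen cup with a screw lid, 61 mm across, 67 mm high, loose. Origin under its middle.
- cup_b: Bystander: another such cup.
- cartridge_a: Bystander: white test cartridge with a cap, 48 x 38 x 62 mm, loose, in front of the machine's display end. Origin under its middle.
- cartridge_b: Bystander: another such cartridge, to the right of the machine.
- lab_pen: Bystander: marker lying on the worktop, 17 x 135 x 16 mm, loose. Origin under its middle.
- pipette: Bystander: micropipette lying on the worktop, 44 x 260 x 30 mm, loose. Origin under its middle.

How it is judged:
By the outcome, as a careful person would: the job done as asked, in the order asked, and still so for the second after the job is handed in, while the arm keeps its last pose, push and grip.
It also fails if it takes over 40 s, if anything falls off the work surface, if the arm or the gripper's body presses on something with over 40 N, if the wrist force passes 120 N, or if a joint passes its speed limit or range.

## Working session

There is one attempt and no reset: what is moved stays moved. The work goes in short steps, Python scripts to look and compute and a tool call to move; the robot and the scene stay as the last step left them, time stands still between calls to the robot, and variables do not carry over. Pictures are saved under pics/ and viewed, at most 10 in all, crops included, and the job is handed in when it is done.

Besides the shell and the picture viewer there is one more tool, called as name(argument=value, ...) on one line, values as JSON. drive_tool: Moves the arm, as the interface text tells. Its arguments: {"type":"object","properties":{"steps":{"type":"array","items":{"type":"object","properties":{"slide":{"type":"array","items":{"type":"number"}},"rot":{"type":"array","items":{"type":"number"}},"claw":{"type":"number"}}}}},"required":["steps"]}

```bash
mkdir -p pics; cat > h.py <<'E'
import numpy as np, cv2
from plant import *
def save(f,n): cv2.imwrite('pics/'+n,f['img'][:,:,::-1])
E
python3 - <<'E'
from h import *
s=read_state();print(s['clock'],s['tool_pos'],s['tool_rot'])
fs={}
for c in ['scene','top']:
    f=grab_frame(c);save(f,c+'1.png')
    for t in ['centrifuge','lid_hinge','lid_lip','mains_rear','key_short_top','key_start_top','key_open_top','tube_rack','cup_a','cartridge_a','lab_pen','pipette','tube_1']:
        print(c,t,[(np.round(r['location'],3).tolist(),round(r['p'],2)) for r in pinpoint(f,t)[:3]])
E
```

```text
0.0 [ 0.13934516 -0.55731117  0.23784347] [-3.13990640e+00 -3.32325225e-04  2.44824418e-01]
scene centrifuge [([0.548, 0.31, -0.003], 0.79), ([0.479, 0.031, 0.002], 0.64)]
scene lid_hinge [([0.668, 0.342, 0.129], 0.8)]
scene lid_lip [([0.547, 0.308, 0.279], 0.63)]
scene mains_rear [([0.476, 0.186, 0.096], 0.52), ([0.492, 0.496, 0.028], 0.45)]
scene key_short_top [([0.463, 0.226, 0.092], 0.41)]
scene key_start_top [([0.466, 0.224, 0.092], 0.73), ([0.458, 0.268, 0.089], 0.44)]
scene key_open_top [([0.443, 0.307, 0.088], 0.51), ([0.544, 0.31, 0.002], 0.34)]
scene tube_rack [([0.506, 0.487, -0.001], 0.87)]
scene cup_a [([0.401, 0.034, -0.001], 0.92), ([0.543, 0.052, -0.002], 0.62)]
scene cartridge_a [([0.361, 0.337, 0.003], 0.84), ([0.474, 0.029, 0.001], 0.73)]
scene lab_pen []
scene pipette [([0.487, -0.175, -0.0], 0.58)]
scene tube_1 [([0.488, 0.499, 0.026], 0.76), ([0.496, 0.471, 0.029], 0.54), ([0.476, 0.188, 0.095], 0.28)]
top centrifuge [([0.548, 0.312, 0.001], 0.82), ([0.509, 0.487, 0.005], 0.29)]
top lid_hinge [([0.672, 0.344, 0.128], 0.95)]
top lid_lip []
top mains_rear [([0.479, 0.185, 0.097], 0.55)]
top key_short_top [([0.464, 0.227, 0.091], 0.49)]
top key_start_top [([0.451, 0.265, 0.089], 0.6)]
top key_open_top [([0.442, 0.307, 0.094], 0.58)]
top tube_rack [([0.508, 0.485, 0.0], 0.76)]
top cup_a [([0.402, 0.04, 0.004], 0.77), ([0.547, 0.048, 0.005], 0.61)]
top cartridge_a [([0.36, 0.336, 0.001], 0.76), ([0.478, 0.029, -0.0], 0.76)]
top lab_pen [([0.404, -0.07, 0.001], 0.82), ([0.464, 0.226, 0.09], 0.49)]
top pipette [([0.48, -0.178, 0.001], 0.64), ([0.359, 0.335, -0.001], 0.31), ([0.547, 0.305, 0.278], 0.25)]
top tube_1 [([0.494, 0.495, 0.028], 0.6), ([0.491, 0.472, 0.026], 0.58)]
```

View pics/scene1.png

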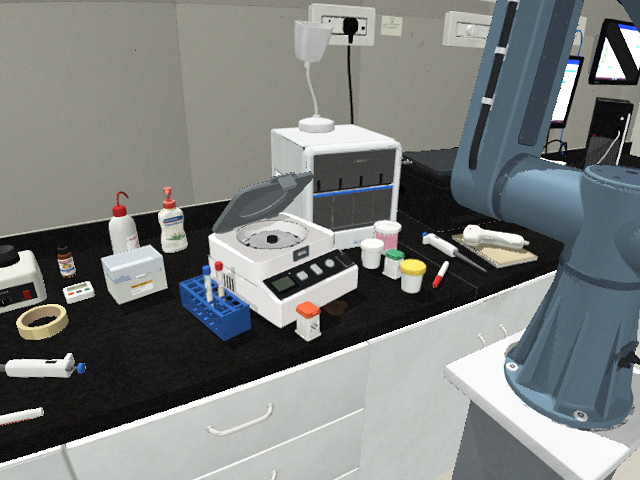

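View pics/top1.png

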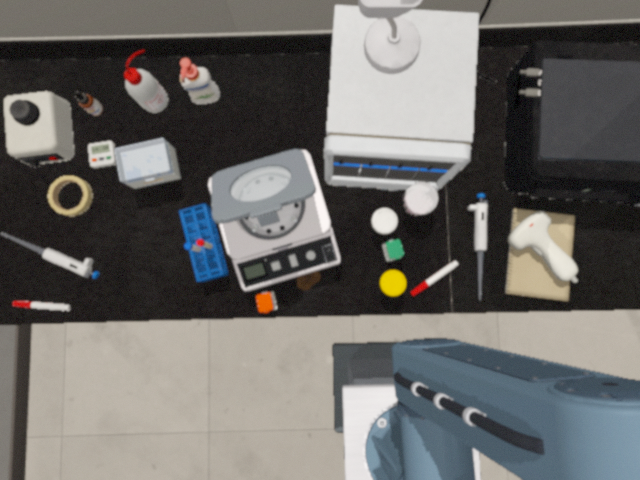

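The scene view shows the machine at about (285,265) px with its lid open, the rack to its left and a cartridge in front. The cups are to its right. The top view agrees. The networks give yaw ≈ 0.26 and lid angle ≈ 0.79, and the lip radius of 196 mm fits. The tool yaw already lines up with the machine.

drive_tool(steps=[{"slide":[2,-2.5,-3],"claw":0},{"slide":[3.8,-4.6,-1],"claw":0},{"slide":[3.8,-4.6,-1],"claw":0},{"slide":[3.8,-4.6,-1],"claw":0},{"slide":[3.8,-4.6,-1],"claw":0}])

```text
invalid input at $.steps[0]: expected keys slide, rot, claw
```

drive_tool(steps=[{"slide":[3.8,-4.6,-1],"claw":0},{"slide":[3.8,-4.6,-1],"claw":0},{"slide":[3.8,-4.6,0],"claw":0},{"slide":[3.8,-4.6,0],"claw":0},{"slide":[3.8,-4.6,0],"claw":0}])

```text
invalid input at $.steps[0]: expected keys slide, rot, claw
```

drive_tool(steps=[{"slide":[2,-2.5,-3],"rot":[0,0,0],"claw":0},{"slide":[3.8,-4.6,-1],"rot":[0,0,0],"claw":0},{"slide":[3.8,-4.6,-1],"rot":[0,0,0],"claw":0},{"slide":[3.8,-4.6,-1],"rot":[0,0,0],"claw":0},{"slide":[3.8,-4.6,-1],"rot":[0,0,0],"claw":0}])

```text
clock: 2.02
tool_pos: [0.2561, -0.3117, 0.3091]
tool_rot: [3.141, -0.0, 0.244]
force: [0.3, 0.1, 0.4]
gripper_width: 0.0405
gripper_force: 0.0
```

drive_tool(steps=[{"slide":[3.8,-4.6,-1],"rot":[0,0,0],"claw":0},{"slide":[3.8,-4.6,-1],"rot":[0,0,0],"claw":0},{"slide":[3.8,-4.6,0],"rot":[0,0,0],"claw":0},{"slide":[3.8,-4.6,0],"rot":[0,0,0],"claw":0},{"slide":[3.8,-4.6,0],"rot":[0,0,0],"claw":0}])

```text
clock: 2.65
tool_pos: [0.3847, -0.0424, 0.3293]
tool_rot: [3.14, -0.001, 0.245]
force: [1.6, -0.7, 0.4]
gripper_width: 0.0001
gripper_force: 0.0
```

drive_tool(steps=[{"slide":[3.8,-4.6,0],"rot":[0,0,0],"claw":0},{"slide":[3.8,-4.6,0],"rot":[0,0,0],"claw":0},{"slide":[3.8,-4.6,0],"rot":[0,0,0],"claw":0},{"slide":[3.8,-4.6,0],"rot":[0,0,0],"claw":0},{"slide":[3,-3.7,0],"rot":[0,0,-0.015],"claw":0}])

```text
clock: 3.28
tool_pos: [0.5077, 0.2167, 0.3286]
tool_rot: [-3.142, -0.0, 0.261]
force: [0.7, -0.4, 0.4]
gripper_width: 0.0003
gripper_force: 0.0
```

```bash
python3 - <<'E'
from h import *
f=grab_frame('wrist');save(f,'w1.png')
for t in ['lid_lip','mains_rear','key_short_top','key_start_top','key_open_top']:
    print(t,[(np.round(r['location'],3).tolist(),round(r['p'],2)) for r in pinpoint(f,t)[:3]])
print(read_state()['tool_pos'],read_state()['tool_rot'])
E
```

```text
lid_lip [([0.545, 0.309, 0.278], 0.57)]
mains_rear [([0.478, 0.184, 0.095], 0.71)]
key_short_top [([0.464, 0.228, 0.089], 0.63)]
key_start_top [([0.457, 0.264, 0.088], 0.53)]
key_open_top [([0.44, 0.308, 0.089], 0.6)]
[0.5068912  0.21353061 0.3287157 ] [3.14124389e+00 3.27948098e-04 2.59156764e-01]
```

View pics/w1.png

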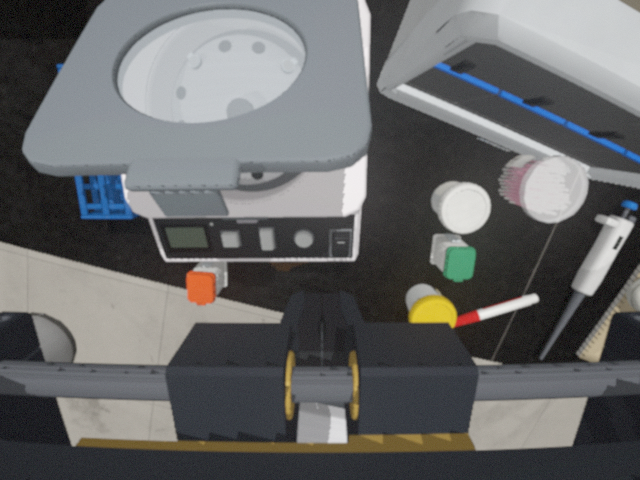

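The wrist view shows the lip at (185,170). Along the panel row at about y = 238 are the display, square (230), oblong (267), round (304) and rocker (340). This agrees with the reported points, so I'll go above the lip.

drive_tool(steps=[{"slide":[3.3,-4,0],"rot":[0,0,0],"claw":0},{"slide":[3.3,-4,0],"rot":[0,0,0],"claw":0},{"slide":[0,0,1.5],"rot":[0,0,0],"claw":0},{"slide":[0,0,1.5],"rot":[0,0,0],"claw":0},{"slide":[0,0,0],"rot":[0,0,0],"claw":0}])

```text
clock: 4.2
tool_pos: [0.5494, 0.3067, 0.297]
tool_rot: [3.141, 0.003, 0.258]
force: [-0.7, -0.9, -0.2]
gripper_width: 0.0004
gripper_force: 0.0
```

```bash
python3 - <<'E'
import numpy as np
R=np.hypot(.193,.013)
for h in np.arange(.285,.135,-.0125):
    s=(h-.130)/R; r=np.sqrt(R*R-(h-.13)**2); u=np.array([.966,.257]); 
    p=np.array([.671,.343])-u*(r-.004); print(round(h,4),round(r,4),p.round(4))
E
```

```text
0.285 0.1157 [0.5631 0.3143]
0.2725 0.1308 [0.5485 0.3104]
0.26 0.1432 [0.5365 0.3072]
0.2475 0.1537 [0.5264 0.3045]
0.235 0.1625 [0.5179 0.3023]
0.2225 0.1699 [0.5108 0.3004]
0.21 0.1761 [0.5047 0.2988]
0.1975 0.1813 [0.4997 0.2974]
0.185 0.1855 [0.4957 0.2964]
0.1725 0.1887 [0.4926 0.2955]
0.16 0.1911 [0.4903 0.2949]
0.1475 0.1926 [0.4888 0.2945]
```

drive_tool(steps=[{"slide":[0.8,0,1.2],"rot":[0,0,0],"claw":0},{"slide":[-0.3,0,1.25],"rot":[0,0,0],"claw":0},{"slide":[-1.2,0,1.25],"rot":[0,0,0],"claw":0},{"slide":[-1.05,0,1.25],"rot":[0,0,0],"claw":0},{"slide":[-0.9,0,1.25],"rot":[0,0,0],"claw":0}])

```text
clock: 4.82
tool_pos: [0.5245, 0.3014, 0.236]
tool_rot: [3.141, -0.0, 0.26]
force: [1.1, -0.5, 0.8]
gripper_width: 0.0004
gripper_force: 0.5
```

drive_tool(steps=[{"slide":[-0.75,0,1.25],"rot":[0,0,0],"claw":0},{"slide":[-0.7,0,1.25],"rot":[0,0,0],"claw":0},{"slide":[-0.6,0,1.25],"rot":[0,0,0],"claw":0},{"slide":[-0.5,0,1.25],"rot":[0,0,0],"claw":0},{"slide":[-0.4,0,1.0],"rot":[0,0,0],"claw":0}])

```text
clock: 5.45
tool_pos: [0.4958, 0.2941, 0.1758]
tool_rot: [-3.141, 0.001, 0.26]
force: [0.3, -0.2, 0.6]
gripper_width: 0.0005
gripper_force: 0.4
```

```bash
python3 - <<'E'
from h import *
for c in ['scene','wrist']:
    f=grab_frame(c);save(f,c+'2.png')
    print([(np.round(r['location'],3).tolist(),round(r['p'],2)) for r in pinpoint(f,'lid_lip')[:3]])
cv2.imwrite('pics/c2.png',cv2.resize(grab_frame('scene')['img'][170:340,180:380,::-1],(800,600)))
E
```

```text
[([0.483, 0.294, 0.175], 0.93), ([0.478, 0.027, 0.0], 0.38)]
[]
```

View pics/c2.png

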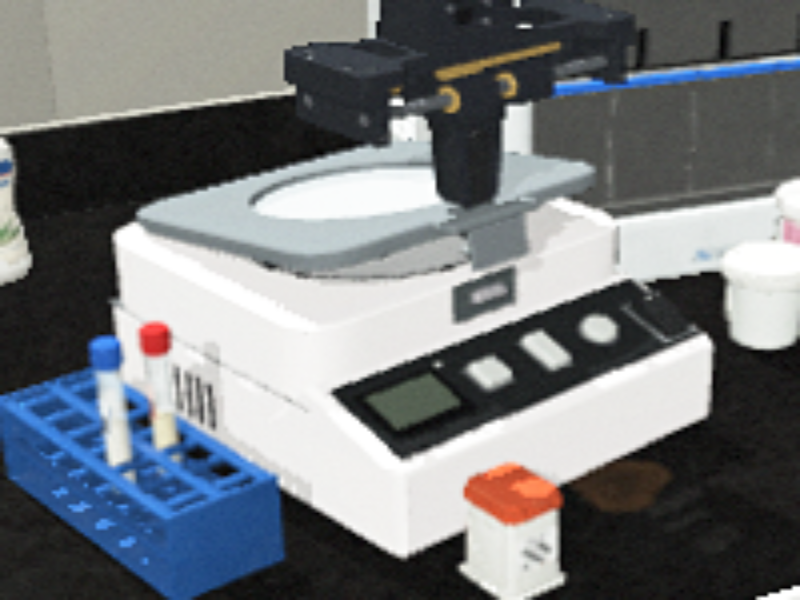

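The crop shows the fingertip on the lip at (470,205), with the lid about 0.17 rad ajar. The keys and bystanders look undisturbed. I'll press on.

drive_tool(steps=[{"slide":[-0.5,0,0.9],"rot":[0,0,0],"claw":0},{"slide":[-0.3,0,0.8],"rot":[0,0,0],"claw":0},{"slide":[-0.1,0,0.6],"rot":[0,0,0],"claw":0},{"slide":[0,0,0.5],"rot":[0,0,0],"claw":0},{"slide":[0,0,0.4],"rot":[0,0,0],"claw":0}])

```text
clock: 6.32
tool_pos: [0.4872, 0.2918, 0.1444]
tool_rot: [3.142, 0.001, 0.26]
force: [0.6, 0.0, 0.0]
gripper_width: 0.0008
gripper_force: 0.0
```

drive_tool(steps=[{"slide":[0,0,0.1],"rot":[0,0,0],"claw":0},{"slide":[0,0,0.1],"rot":[0,0,0],"claw":0},{"slide":[0,0,0.1],"rot":[0,0,0],"claw":0},{"slide":[0,0,0],"rot":[0,0,0],"claw":0},{"slide":[0,0,0],"rot":[0,0,0],"claw":0}])

```text
clock: 6.95
tool_pos: [0.4873, 0.2918, 0.1432]
tool_rot: [3.141, 0.001, 0.26]
force: [-7.3, -2.7, 13.6]
gripper_width: 0.0003
gripper_force: 6.9
```

drive_tool(steps=[{"slide":[0,0,-2],"rot":[0,0,0],"claw":0},{"slide":[0,0,-2.5],"rot":[0,0,0],"claw":0},{"slide":[-2.7,5,0],"rot":[0,0,0],"claw":0},{"slide":[-2.7,5,0],"rot":[0,0.175,0],"claw":0},{"slide":[0,0,0],"rot":[0,0.174,0],"claw":0}])

```text
clock: 7.58
tool_pos: [0.461, 0.1789, 0.1863]
tool_rot: [3.14, -0.354, 0.257]
force: [0.1, -0.3, -0.3]
gripper_width: 0.0005
gripper_force: 0.0
```

```bash
python3 - <<'E'
from h import *
s=read_state();print(s['tool_pos'].round(4),s['tool_rot'].round(3),s['force'].round(1))
for c in ['scene','wrist','top']:
    f=grab_frame(c);save(f,c+'3.png')
    for t in ['lid_lip','mains_rear','key_short_top']: print(c,t,[(np.round(r['location'],3).tolist(),round(r['p'],2)) for r in pinpoint(f,t)[:2]])
    if c=='scene': a=cv2.resize(f['img'][170:340,180:380,::-1],(400,340))
    if c=='wrist': b=cv2.resize(f['img'][:,:,::-1],(400,300))
cv2.imwrite('pics/m3.png',np.vstack([a[:300],b])[:600])
E
```

```text
[0.461  0.1789 0.1863] [ 3.14  -0.354  0.257] [ 0.1 -0.3 -0.3]
scene lid_lip [([0.477, 0.29, 0.146], 0.72)]
scene mains_rear [([0.475, 0.185, 0.092], 0.46), ([0.667, 0.344, 0.129], 0.3)]
scene key_short_top [([0.464, 0.225, 0.09], 0.36)]
wrist lid_lip [([0.467, 0.227, 0.089], 0.62)]
wrist mains_rear [([0.476, 0.184, 0.094], 0.61), ([0.483, 0.292, 0.145], 0.42)]
wrist key_short_top [([0.464, 0.226, 0.091], 0.74)]
top lid_lip [([0.48, 0.29, 0.144], 0.71), ([0.544, 0.053, 0.003], 0.52)]
top mains_rear [([0.482, -0.178, 0.0], 0.32)]
top key_short_top [([0.464, 0.224, 0.092], 0.45)]
```

View pics/m3.png

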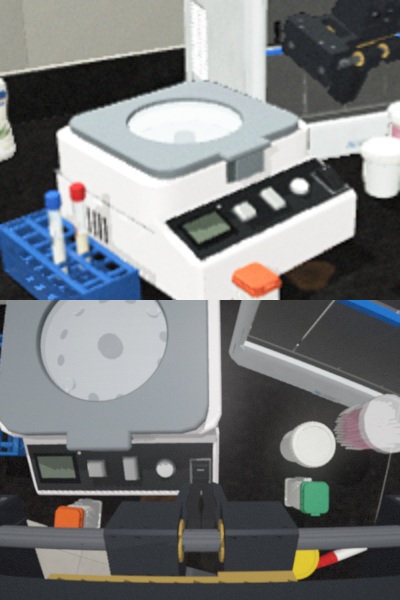

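The lid is fully shut: it lies flat and its lip is at z ≈ 0.145. The wrist view has the rocker at (200,467) just ahead of the finger, with the round key at (165,467). Next I'll approach the rear half of the rocker.

drive_tool(steps=[{"slide":[-1.0,-0.2,3],"rot":[0,0,0],"claw":0},{"slide":[-0.6,0,3],"rot":[0,0,0],"claw":0},{"slide":[0,0,1.5],"rot":[0,0,0],"claw":0},{"slide":[0,0,0.5],"rot":[0,0,0],"claw":0},{"slide":[0,0,0],"rot":[0,0,0],"claw":0}])

```text
clock: 8.8
tool_pos: [0.4727, 0.1866, 0.1061]
tool_rot: [-3.141, -0.349, 0.26]
force: [-0.7, -0.4, 0.4]
gripper_width: 0.0004
gripper_force: 0.0
```

drive_tool(steps=[{"slide":[0,0.2,0.5],"rot":[0,0,0],"claw":0},{"slide":[0,0,0.3],"rot":[0,0,0],"claw":0},{"slide":[0,0,0.2],"rot":[0,0,0],"claw":0},{"slide":[0,0,0.2],"rot":[0,0,0],"claw":0},{"slide":[0,0,0],"rot":[0,0,0],"claw":0}])

```text
clock: 9.43
tool_pos: [0.477, 0.1856, 0.0948]
tool_rot: [-3.142, -0.349, 0.26]
force: [0.6, 0.1, -0.7]
gripper_width: 0.0002
gripper_force: 0.0
```

drive_tool(steps=[{"slide":[0,0,0.15],"rot":[0,0,0],"claw":0},{"slide":[0,0,0.15],"rot":[0,0,0],"claw":0},{"slide":[0,0,0.1],"rot":[0,0,0],"claw":0},{"slide":[0,0,0],"rot":[0,0,0],"claw":0},{"slide":[0,0,0],"rot":[0,0,0],"claw":0}])

```text
clock: 10.05
tool_pos: [0.4798, 0.1863, 0.0928]
tool_rot: [3.141, -0.352, 0.26]
force: [-5.5, 0.2, 13.4]
gripper_width: 0.0005
gripper_force: 7.1
```

drive_tool(steps=[{"slide":[0,0,-1],"rot":[0,0,0],"claw":0},{"slide":[0,0,-3],"rot":[0,0,0],"claw":0},{"slide":[0,0,-3],"rot":[0,0,0],"claw":0},{"slide":[-2,0,-1],"rot":[0,0,0],"claw":0},{"slide":[0,0,0],"rot":[0,0,0],"claw":0}])

```text
clock: 10.68
tool_pos: [0.4328, 0.174, 0.1595]
tool_rot: [3.142, -0.349, 0.26]
force: [0.2, -0.0, -0.3]
gripper_width: 0.0003
gripper_force: 0.0
```

```bash
python3 - <<'E'
from h import *
s=read_state();print(s['tool_pos'].round(4),s['tool_rot'].round(3),s['force'].round(1))
f=grab_frame('wrist')
for t in ['mains_rear','key_short_top']: print(t,[(np.round(r['location'],3).tolist(),round(r['p'],2)) for r in pinpoint(f,t)[:2]])
import glob
old=cv2.imread('pics/wrist3.png')
g=grab_frame('scene')['img'][:,:,::-1]
a=cv2.resize(f['img'][180:330,200:400,::-1],(400,300),interpolation=2)
b=cv2.resize(old[180:330,200:400],(400,300),interpolation=2)
c=cv2.resize(g[245:305,300:380],(400,300),interpolation=2)
d=cv2.resize(cv2.imread('pics/scene1.png')[245:305,300:380],(400,300),interpolation=2)
cv2.imwrite('pics/m4.png',np.vstack([np.hstack([b,a]),np.hstack([d,c])]))
E
```

```text
[0.4328 0.174  0.1595] [ 3.142 -0.349  0.26 ] [ 0.2 -0.  -0.3]
mains_rear [([0.482, 0.185, 0.088], 0.62), ([0.394, 0.038, 0.002], 0.23)]
key_short_top [([0.466, 0.226, 0.091], 0.61)]
```

View pics/m4.png

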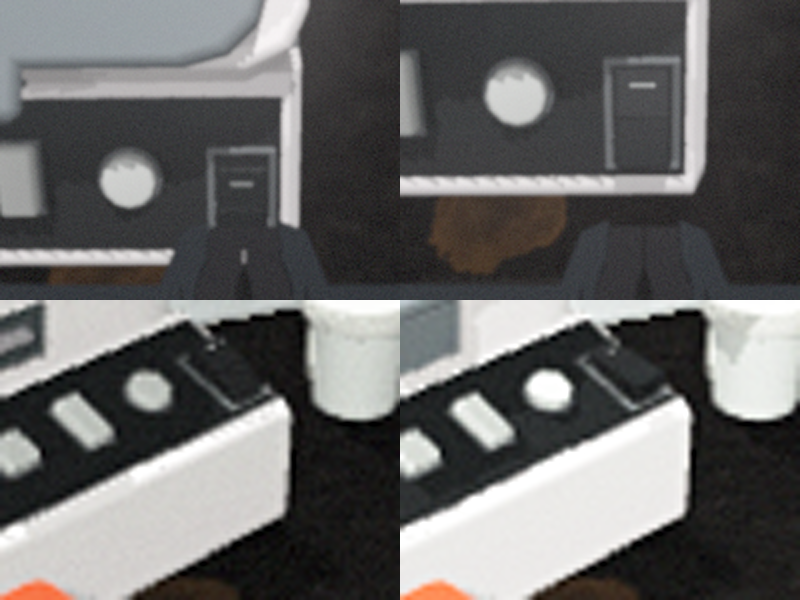

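The crops show the rocker changed: its front half now stands proud and the mark has moved down and back. The network puts the rear half at z 0.088, against 0.095 before. I'll check once more from the fixed cameras.

```bash
python3 - <<'E'
from h import *
for c in ['scene','top']:
    f=grab_frame(c)
    for t in ['mains_rear','key_short_top','lid_lip']: print(c,t,[(np.round(r['location'],3).tolist(),round(r['p'],2)) for r in pinpoint(f,t)[:2]])
E
```

```text
scene mains_rear [([0.479, 0.185, 0.091], 0.61)]
scene key_short_top [([0.364, 0.336, 0.003], 0.66), ([0.498, 0.473, 0.028], 0.56)]
scene lid_lip [([0.482, 0.29, 0.143], 0.9)]
top mains_rear [([0.453, 0.264, 0.089], 0.7), ([0.48, 0.186, 0.094], 0.65)]
top key_short_top [([0.464, 0.227, 0.09], 0.47), ([0.442, 0.308, 0.091], 0.25)]
top lid_lip [([0.482, 0.286, 0.144], 0.78)]
```

drive_tool(steps=[{"slide":[0.9,-2.2,0],"rot":[0,0,0],"claw":0},{"slide":[0.9,-2.1,1],"rot":[0,0,0],"claw":0},{"slide":[0,0,3],"rot":[0,0,0],"claw":0},{"slide":[0,0,2.5],"rot":[0,0,0],"claw":0},{"slide":[0,0,0.5],"rot":[0,0,0],"claw":0}])

```text
clock: 11.9
tool_pos: [0.4612, 0.226, 0.0981]
tool_rot: [-3.141, -0.346, 0.26]
force: [-0.1, -0.3, 1.7]
gripper_width: 0.0005
gripper_force: 0.0
```

```bash
python3 - <<'E'
from h import *
s=read_state();print(s['tool_pos'].round(4),s['tool_rot'].round(3),s['force'].round(1))
f=grab_frame('wrist')
for t in ['mains_rear','key_short_top','key_start_top']: print(t,[(np.round(r['location'],3).tolist(),round(r['p'],2)) for r in pinpoint(f,t)[:2]])
g=grab_frame('scene')['img'][:,:,::-1]
a=cv2.resize(f['img'][180:330,220:420,::-1],(800,300),interpolation=2)
c=cv2.resize(g[230:305,280:380],(800,300),interpolation=2)
cv2.imwrite('pics/m5.png',np.vstack([a,c]))
E
```

```text
[0.4612 0.226  0.0981] [-3.141 -0.346  0.26 ] [-0.1 -0.3  1.7]
mains_rear [([0.48, 0.186, 0.092], 0.71)]
key_short_top [([0.464, 0.225, 0.092], 0.87), ([0.477, 0.028, 0.001], 0.45)]
key_start_top [([0.454, 0.265, 0.087], 0.71)]
```

View pics/m5.png

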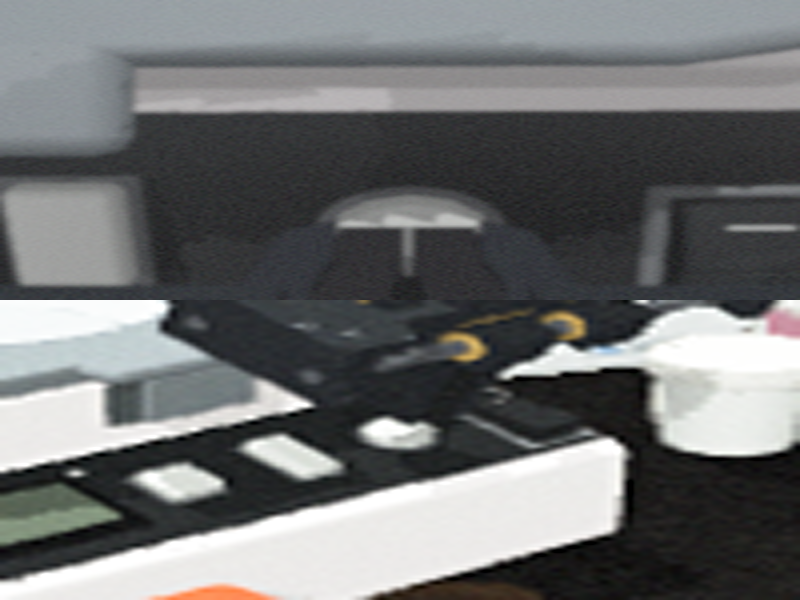

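The finger is centred over the round key (upper crop, key at (410,215)), clear of the oblong key and the rocker. In the lower crop the front half of the rocker stands proud, so it is on. Pressing the key now.

drive_tool(steps=[{"slide":[0,0,0.4],"rot":[0,0,0],"claw":0},{"slide":[0,0,0.3],"rot":[0,0,0],"claw":0},{"slide":[0,0,0.2],"rot":[0,0,0],"claw":0},{"slide":[0,0,0],"rot":[0,0,0],"claw":0},{"slide":[0,0,0],"rot":[0,0,0],"claw":0}])

```text
clock: 12.78
tool_pos: [0.4651, 0.2269, 0.0912]
tool_rot: [-3.142, -0.349, 0.26]
force: [0.4, 0.9, -0.1]
gripper_width: 0.0004
gripper_force: 0.0
```

drive_tool(steps=[{"slide":[0,0,0.15],"rot":[0,0,0],"claw":0},{"slide":[0,0,0.15],"rot":[0,0,0],"claw":0},{"slide":[0,0,0],"rot":[0,0,0],"claw":0},{"slide":[0,0,0],"rot":[0,0,0],"claw":0},{"slide":[0,0,0],"rot":[0,0,0],"claw":0}])

```text
clock: 13.4
tool_pos: [0.4662, 0.2272, 0.0886]
tool_rot: [-3.142, -0.349, 0.26]
force: [-0.9, -0.8, 1.1]
gripper_width: 0.0004
gripper_force: 0.9
```

drive_tool(steps=[{"slide":[0,0,0.15],"rot":[0,0,0],"claw":0},{"slide":[0,0,0.15],"rot":[0,0,0],"claw":0},{"slide":[0,0,0.1],"rot":[0,0,0],"claw":0},{"slide":[0,0,0],"rot":[0,0,0],"claw":0},{"slide":[0,0,0],"rot":[0,0,0],"claw":0}])

```text
clock: 14.02
tool_pos: [0.4673, 0.2275, 0.0856]
tool_rot: [3.141, -0.349, 0.26]
force: [-11.6, -3.7, 17.6]
gripper_width: 0.0005
gripper_force: 10.7
```

drive_tool(steps=[{"slide":[0,0,-0.03],"rot":[0,0,0],"claw":0},{"slide":[0,0,0],"rot":[0,0,0],"claw":0},{"slide":[0,0,0],"rot":[0,0,0],"claw":0},{"slide":[0,0,0],"rot":[0,0,0],"claw":0},{"slide":[0,0,0],"rot":[0,0,0],"claw":0}])

```text
clock: 14.65
tool_pos: [0.4673, 0.2275, 0.0857]
tool_rot: [3.141, -0.349, 0.26]
force: [-7.8, -3.0, 15.0]
gripper_width: 0.0003
gripper_force: 8.4
```

```bash
python3 - <<'E'
from h import *
f=grab_frame('scene');print([(np.round(r['location'],3).tolist(),round(r['p'],2)) for t in ['lid_lip','mains_rear'] for r in pinpoint(f,t)[:1]])
print(read_state()['force'].round(1)); print(hand_in())
E
```

```text
[([0.482, 0.29, 0.142], 0.76), ([0.481, 0.189, 0.092], 0.55)]
[-9.2 -2.5 14.1]
the job is handed in; nothing more can be done
None
```

The lid is latched shut, the mains rocker is on, and the round short-spin key is held at its stop with about 17 N. I handed the job in at about 15 s, with no verdict returned; the square key, the oblong key and the things round the machine were left alone.

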